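# Turn the spice carousel to the tall jar

### The job

The spice carousel on the worktop is ringed by a low wire rail with one opening. Push with a fingertip against an arm of the cross handle on top to turn the carousel, gently, without gripping the handle or flinging it round, until the tall jar stands in the middle of the opening, and leave it at rest there. Do not touch, tip or lift any jar, and do not disturb the things standing around.

Things in the scene. Friction and masses are not known exactly. Their poses are not given: they have to be found in the camera images.
- carousel: Fixed foot of the carousel: black round plate 222 mm across, 8 high, on the worktop, with a dark wire rail of radius 107 mm, its top 55 mm above the worktop. The rail is open only over 40 degrees either side of the foot's own -x direction; the opening's middle lies straight along -x from the axis. Origin on the turning axis at worktop height, z up.
- turntable (a joint): Angle turned by the wooden turntable (with handle and jars) since the start, rad; grows counter-clockwise from above. Turns either way past a full turn (stops at 12 rad) against 0.12 N m of friction plus 0.3 N m per rad/s; stays where left. Disc radius 99, top 20 mm above the worktop; four cups 52 wide, 30 high, 90 degrees apart, 70 mm from the axis, a loose jar in each.
- cross_handle: Steel cross handle on the turntable's column, turning with it: four round arms 12 mm thick along its own +x, -x, +y, -y, each ending in a black 18 mm ball centred 90 mm from the axis; hub radius 17 mm. Seen from above each arm lies half-way between two jars. Origin on the axis at mid-thickness of the arms, 185 mm above the worktop; the hub's top is 12 mm higher.
- tall_jar_center (a point): Centre (half-way up) of the tall jar: 41 mm across, 135 mm high, dark cap; it stands loose in a cup of the turntable, its top 155 mm above the worktop (24 mm below the underside of the arms).
- short_jar_a_center (a point): Centre (half-way up) of a short jar, about 42 mm across and 85 mm high, light grey cap, loose in a cup of the turntable, its top 105 mm above the worktop.
- short_jar_b_center (a point): Centre (half-way up) of a short jar, about 42 mm across and 85 mm high, light grey cap, loose in a cup of the turntable, its top 105 mm above the worktop.
- short_jar_c_center (a point): Centre (half-way up) of a short jar, about 42 mm across and 85 mm high, light grey cap, loose in a cup of the turntable, its top 105 mm above the worktop.
- honey_jar: Bystander: honey jar, 71 mm across, 110 mm high. Origin at the centre of its underside.
- lemon: Bystander: lemon, 83x58x58 mm, lying on the hob glass, which is 6 mm above the worktop. Origin at the centre of its underside.
- espresso_cup: Bystander: small striped cup with handle, 60x84 mm, 49 mm high. Origin at the centre of its underside.
- tea_box: Bystander: carton, 76x133x123 mm. Origin at the centre of its underside.

How it is judged:
By the outcome, as a careful person would: the job done as asked, in the order asked, and still so for the second after the job is handed in, with the robot touching nothing.
It also fails if it takes over 64 s, if anything falls off the work surface, if the arm or the gripper's body presses on something with over 40 N, if the wrist force passes 120 N, or if a joint passes its speed limit or range.

### The arm

A 6-joint arm with a two-finger parallel gripper is mounted at the origin on a cart in front of the work surface, level with it; the furniture and walls round the work are solid. World frame = base frame: x ahead of the robot, y to its left, z up, the work surface at z = 0. Lengths are in mm, angles in rad, forces in N, time in s.
With the tool pointing down it reaches from about 325 to 875 mm from the base axis. Payload 4.4 kg.
Tool frame: the origin (TCP) lies on the centre line of the jaws, within the pads' length; the fingertips stand ahead of it and the grasp point (between the pads) lies 6 mm ahead of it (ctrl.tcp_to_tips is the z of the fingertips in the tool frame, in mm); z points along the fingers, y is the line along which they close (so a half turn about z gives the same grasp; the last joint's range is limited). The gripper opens to 85 mm and grips with 20 to 120 N. Pads are 22 mm wide; open, the fingers measure 114 mm over their backs; the gripper's body (76 mm by 85 mm) begins 54 mm behind the grasp point. The pads swing forward as they close: fully open they stand 13 mm farther back than shut.
Start: joints at [1.188, 0.207, 1.542, -0, 1.393, -0.15], TCP at [132.104, 559.621, 256.282] pointing down, gripper open.
Joint ranges: [-2.73, 2.73], [-0.86, 2.22], [0.23, 2.46], [-1.11, 4.25], [0.08, 2.63], [-2.82, 2.82]. Speed limits (rad/s): [2.79, 2.79, 3.14, 3.14, 3.14, 3.14].

### API

Orientations are given as a 3x3 rotation matrix whose columns are the frame's x, y, z axes.
In Python, from plant import ctrl, sensors, optics gives the robot as it stands. Calls block until the motion is done:
- ctrl.move_ptp(position, orientation): joint-space move of the TCP to a pose.
- ctrl.move_l(position, rot=None, vel=150, threshold=None): straight line of the TCP; rot=None keeps the orientation; vel is the mean speed in mm/s. With threshold (N) it stops when the force on the tool has changed by that much, and returns True; else False.
- ctrl.set_joints(angles): joint-space move.
- ctrl.gripper_to(opening, force=None): finger opening in mm; force is the grip in N (None keeps the last); returns when the fingers have stopped.
- ctrl.hold(seconds).
- ctrl.solve_ik(position, orientation): joint angles nearest the present ones, or None.
- sensors.read_state(): the state.
- optics.grab_frame(name): name is "scene" or "top"; returns (picture, depth): 384x512x3 uint8, red, green, blue; 384x512 float32, mm along the optical axis (not along the pixel's ray), 0 where there is no reading.
- optics.camera_params(name): a dict with "mtx" (3x3 intrinsics, pixels), "k1" (the pictures are not rectified: a ray, as slopes to the right and down, at radius r is drawn at 1 + k1 r^2 times it, then the intrinsics apply), "R" (3x3) and "t" (3): a world point X has camera coordinates R X + t. Camera axes: x right, y down, z forward; pixel columns grow to the right and rows downward; lengths in mm; the calibration is good to about 2 mm. A picture is of the moment at which its call begins. camera_params takes no time and is no camera call.
A pose or a line that the arm cannot do raises ctrl.MotionError and nothing moves.
- ctrl.finish_job(): hands the job in; it is judged then, once.
The state is a dict: "t": time; "q": joint angles; "qvel": joint speeds; "tau": joint torques, N m; "eef_pos": TCP position; "eef_rot": TCP orientation; "force": force on the tool from outside, world axes, zero at the start; "wrist_torque": the same for the moment, N m; "grip_width": finger opening in mm; "grasp_force": force on a finger pad.
Only numpy, scipy, OpenCV 4.12 (cv2) and the standard library are available. Lean on these libraries where they do the work, as an engineer would, in place of code of your own. Each camera call takes 0.05 s, during which the arm holds its last target. There are 200 camera calls.

## Working session

There is one attempt and no reset: what is moved stays moved. The work goes in short steps, each a Python script; the robot and the scene stay as the last script left them, time stands still between calls to the robot, and variables do not carry over. Pictures are saved under pics/ and viewed, at most 10 in all, crops included, and the job is handed in when it is done.

```bash
mkdir -p pics
cat > h.py <<'E'
import numpy as np, cv2
from plant import ctrl, sensors, optics
def grab(n):
    return optics.grab_frame(n)
def undist(n,uv):
    p=optics.camera_params(n);k=p["k1"];M=p["mtx"]
    xd=(np.atleast_2d(uv).astype(float)-[M[0,2],M[1,2]])/[M[0,0],M[1,1]]
    x=xd.copy()
    for _ in range(20): x=xd/(1+k*(x**2).sum(1,keepdims=True))
    return x
def toplane(n,uv,z):
    p=optics.camera_params(n);R=np.array(p["R"]);t=np.array(p["t"])
    d=np.c_[undist(n,uv),np.ones(len(np.atleast_2d(uv)))]@R
    c=-R.T@t
    return c+d*((z-c[2])/d[:,2])[:,None]
def cloud(n,depth):
    h,w=depth.shape;v,u=np.mgrid[:h,:w]
    p=optics.camera_params(n);R=np.array(p["R"]);t=np.array(p["t"])
    x=undist(n,np.c_[u.ravel(),v.ravel()]);X=np.c_[x,np.ones(len(x))]*depth.ravel()[:,None]
    P=(X-t)@R;P[depth.ravel()<=0]=np.nan
    return P.reshape(h,w,3)
E
python3 - <<'E'
from h import *
for n in("scene","top"):
    f,d=grab(n);cv2.imwrite(f"pics/{n}0.png",f[:,:,::-1]);np.savez(f"pics/{n}0.npz",f=f,d=d)
    p=optics.camera_params(n);print(n,p["mtx"][0],p["k1"],-np.array(p["R"]).T@p["t"],(d>0).mean())
s=sensors.read_state();print(s["t"],s["eef_rot"],s["grip_width"],ctrl.tcp_to_tips)
E
```

```text
scene [482.52119283   0.         254.4343595 ] -0.155003635846318 [  83.21240714 -758.12965717 1283.47127909] 0.996063232421875
top [496.23504255   0.         255.05117083] 0.03855809483743837 [-105.91219375   79.07916424 1463.60841615] 0.99627685546875
0.1 [[-9.73265165e-01  2.29683056e-01 -7.81990591e-04]
 [ 2.29684192e-01  9.73263135e-01 -2.01065917e-03]
 [ 2.99268271e-04 -2.13651541e-03 -9.99997673e-01]] 85.74340001669343 25.0
```

View pics/scene0.png

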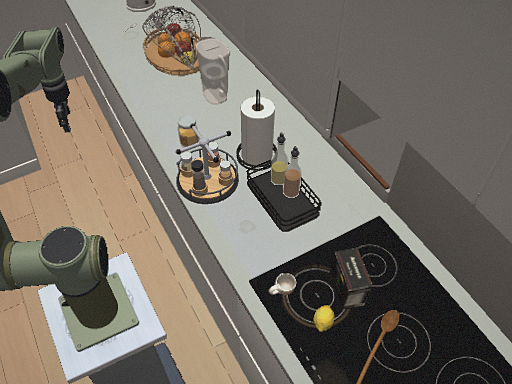

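View pics/top0.png

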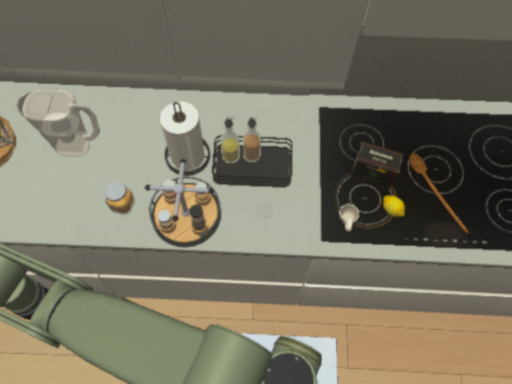

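The scene shows the carousel at top (184,210) and scene (207,175), with a honey jar at top (118,195) and a paper roll behind. I'll use the depth clouds for the numbers, plus enlarged crops.

Run:
```python
from h import *
P={};C={}
for n in("scene","top"):
    z=np.load(f"pics/{n}0.npz");P[n]=cloud(n,z["d"]);C[n]=z["f"]
print("centre px", toplane("top",(184,210),20))
c0=toplane("top",(184,210),20)[0,:2]
for n,b in(("scene",(150,110,100,100)),("top",(95,95,140,150))):
    x,y,w,h=b;cv2.imwrite(f"pics/{n}c.png",cv2.resize(C[n][y:y+h,x:x+w,::-1],None,fx=5.3 if n=="scene" else 4,fy=5.3 if n=="scene" else 4,interpolation=cv2.INTER_CUBIC))
    Q=P[n];r=np.hypot(Q[...,0]-c0[0],Q[...,1]-c0[1])
    hsv=cv2.cvtColor(C[n],cv2.COLOR_RGB2HSV)
    # wood disc
    m=(hsv[...,0]<22)&(hsv[...,1]>90)&(r<130)&(abs(Q[...,2]-20)<8); q=Q[m];print(n,"wood",m.sum(),q.mean(0))
    m=(abs(Q[...,2]-187)<14)&(r<120);q=Q[m];print("handle",m.sum(),q.mean(0));v,u=np.nonzero(m)
    for a in range(0,len(q),max(1,len(q)//25)):print(u[a],v[a],q[a].round())
```

```text
centre px [[510.38531738 313.76099083  20.        ]]
scene wood 697 [494.95394604 283.06404749  20.5987803 ]
handle 407 [506.5483033  303.07560344 190.52961248]
191 123 [510. 405. 194.]
194 126 [512. 386. 194.]
194 130 [505. 372. 190.]
227 132 [597. 309. 190.]
230 133 [603. 300. 191.]
230 134 [602. 297. 189.]
228 135 [595. 298. 187.]
198 137 [503. 336. 189.]
199 138 [504. 329. 190.]
218 138 [558. 297. 191.]
215 139 [551. 306. 182.]
214 140 [545. 303. 183.]
201 142 [501. 307. 192.]
205 143 [509. 294. 194.]
205 144 [508. 293. 191.]
202 145 [499. 297. 187.]
197 146 [484. 304. 184.]
191 147 [462. 301. 192.]
187 148 [451. 309. 186.]
183 149 [437. 308. 189.]
182 150 [432. 305. 190.]
181 151 [429. 309. 183.]
211 152 [508. 248. 193.]
213 154 [509. 235. 195.]
213 158 [503. 223. 192.]
218 160 [515. 212. 186.]
top wood 1263 [488.34055537 305.9181696   19.43245519]
handle 590 [500.78961941 308.37166093 189.53236892]
181 159 [598. 312. 193.]
184 163 [589. 303. 187.]
182 169 [568. 307. 187.]
182 174 [549. 304. 192.]
178 180 [531. 314. 189.]
182 184 [519. 301. 189.]
152 186 [509. 386. 187.]
146 187 [506. 403. 186.]
169 187 [506. 336. 191.]
152 188 [503. 385. 187.]
175 188 [503. 319. 193.]
198 188 [507. 254. 192.]
160 189 [501. 362. 186.]
183 189 [502. 296. 190.]
206 189 [506. 231. 189.]
172 190 [500. 328. 184.]
195 190 [503. 262. 185.]
178 191 [495. 309. 191.]
201 191 [500. 245. 187.]
199 192 [499. 251. 183.]
210 193 [495. 219. 187.]
178 198 [475. 307. 188.]
177 203 [459. 309. 187.]
178 208 [445. 304. 186.]
175 214 [424. 310. 190.]
176 218 [412. 305. 191.]
```

View pics/scenec.png

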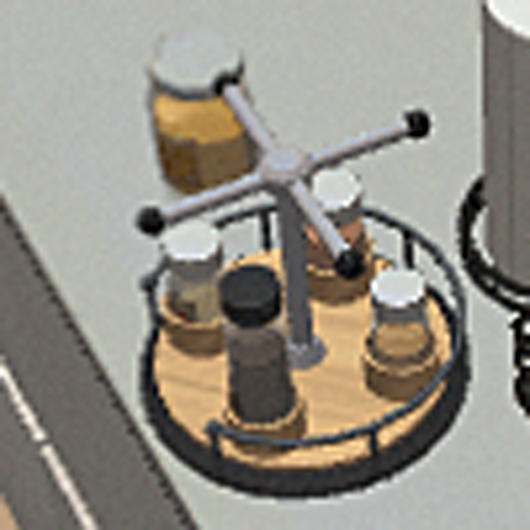

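View pics/topc.png

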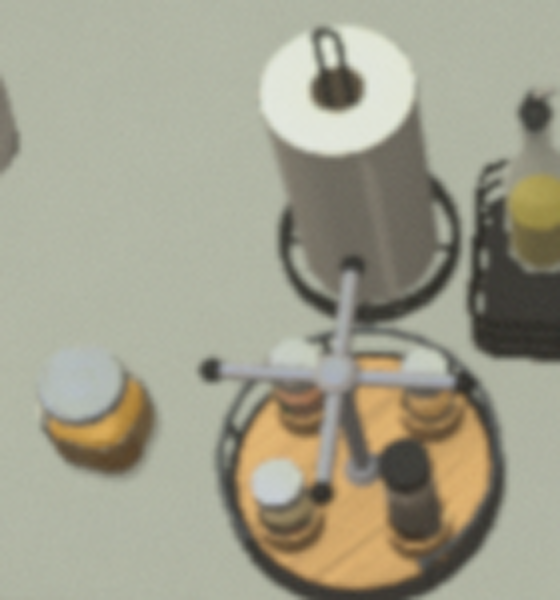

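Run:
```python
from h import *
def px(xy,f,o): return (np.array(xy)+.5)/f-.5+np.array(o)
T=lambda xy,z: toplane("top",px(xy,4,(95,95)),z)[:,:2]
S=lambda xy,z: toplane("scene",px(xy,5.3,(150,110)),z)[:,:2]
def rep(nm,b):
    c=b.mean(0);d=b-c;print(nm,c.round(1),np.hypot(*d.T).round(1),np.degrees(np.arctan2(d[:,1],d[:,0])).round(1))
bt=T([(352,266),(210,370),(465,382),(321,493)],185);rep("balls top",bt)
bs=S([(229,86),(151,220),(417,125),(349,261)],185);rep("balls scene",bs)
c=(bt.mean(0)+bs.mean(0))/2
def pol(nm,q):
    d=q-c;print(nm,q.round(1),np.hypot(*d.T).round(1),np.degrees(np.arctan2(d[:,1],d[:,0])).round(1))
pol("cap top",T([(407,463)],155));pol("cap scene",S([(250,281)],155))
pol("rail ends scene",S([(150,283),(213,428)],55))
pol("rail end top",T([(430,565),(222,480)],55))
pol("short scene",S([(192,242),(335,188),(399,287)],105));pol("short top",T([(278,482),(296,359),(425,369)],105))
# wood disc hull in top
z=np.load("pics/top0.npz");hsv=cv2.cvtColor(z["f"],cv2.COLOR_RGB2HSV);m=((hsv[...,0]<22)&(hsv[...,1]>90)).astype(np.uint8);m[:180]=0;m[245:]=0;m[:,:147]=0;m[:,222:]=0
q=toplane("top",cv2.findNonZero(m)[:,0],20)[:,:2].astype(np.float32);print("wood",cv2.minEnclosingCircle(q))
# dark rail in both: points near r=107, z 55, as angle histogram of darkness
for n in("top","scene"):
    z=np.load(f"pics/{n}0.npz");g=cv2.cvtColor(z["f"],cv2.COLOR_RGB2GRAY)
    p=optics.camera_params(n);R=np.array(p["R"]);t=np.array(p["t"]);out=[]
    for a in range(120,300,5):
        X=np.array([[c[0]+107*np.cos(np.radians(a)),c[1]+107*np.sin(np.radians(a)),53.]]);x=X@R.T+t;x=x[:,:2]/x[:,2:];x=x*(1+p["k1"]*(x**2).sum());u,v=(np.array(p["mtx"])@[*x[0],1])[:2].round().astype(int)
        out.append((a,int(g[v,u])))
    print(n,out)
tp=np.load("pics/top0.npz");Q=cloud("top",tp["d"])
m=(Q[...,2]>60)&(np.hypot(Q[...,0]-c[0],Q[...,1]-c[1])>115)&(np.hypot(Q[...,0]-c[0],Q[...,1]-c[1])<230)&(Q[...,0]>350)
q=Q[m]; 
for y0 in range(100,540,40):
    s=q[(q[:,1]>=y0)&(q[:,1]<y0+40)]
    if len(s)>5: print(y0,len(s),s[:,:2].min(0).round(),s.max(0).round())
```

```text
balls top [505.3 308.5] [90.1 90.9 91.3 90.3] [ -0.4  89.8 -90.1 179.3]
balls scene [511.  309.6] [88.7 90.5 89.6 88. ] [ 89.  178.9  -1.5 -90.5]
cap top [[453.3 256.4]] [76.] [-136.2]
cap scene [[461.6 262.6]] [65.8] [-135.1]
rail ends scene [[436.2 383.8]
 [420.3 248.2]] [103.8 106.9] [ 133.9 -145.3]
rail end top [[413.8 244.6]
 [475.  409.6]] [114.3 105.9] [-145.7  108.2]
short scene [[460.3 357.7]
 [563.1 357.3]
 [558.9 256.9]] [68.3 73.1 72.7] [134.6  41.2 -45.8]
short top [[454.8 356.6]
 [556.5 355.8]
 [552.9 257.1]] [71.5 67.2 68.6] [138.3  44.1 -49.3]
wood ((503.3771667480469, 308.06036376953125), 100.99214935302734)
top [(120, 86), (125, 100), (130, 80), (135, 92), (140, 71), (145, 117), (150, 120), (155, 166), (160, 139), (165, 161), (170, 164), (175, 180), (180, 176), (185, 170), (190, 172), (195, 171), (200, 169), (205, 168), (210, 108), (215, 82), (220, 82), (225, 83), (230, 116), (235, 118), (240, 107), (245, 128), (250, 100), (255, 107), (260, 81), (265, 91), (270, 86), (275, 98), (280, 108), (285, 102), (290, 131), (295, 123)]
scene [(120, 96), (125, 148), (130, 78), (135, 51), (140, 201), (145, 189), (150, 181), (155, 182), (160, 184), (165, 185), (170, 118), (175, 124), (180, 30), (185, 19), (190, 163), (195, 186), (200, 195), (205, 186), (210, 163), (215, 49), (220, 83), (225, 85), (230, 58), (235, 71), (240, 89), (245, 87), (250, 54), (255, 42), (260, 58), (265, 66), (270, 113), (275, 73), (280, 70), (285, 132), (290, 91), (295, 94)]
100 614 [611. 107.] [654. 140. 756.]
140 1585 [613. 140.] [696. 180. 757.]
180 1673 [611. 180.] [714. 220. 754.]
220 1561 [618. 220.] [724. 260. 753.]
260 2117 [640. 260.] [736. 300. 750.]
300 2158 [640. 300.] [737. 340. 746.]
340 1959 [640. 340.] [734. 380. 744.]
380 1451 [640. 380.] [724. 420. 742.]
420 1436 [641. 420.] [656. 460. 739.]
460 1400 [490. 460.] [655. 500. 736.]
500 311 [487. 500.] [559. 538. 117.]
```

Measured: axis ≈ (507, 309), handle arms at 0/90/180/270° (radii ~90, consistent), and tall jar at −135.5° (radius ~70, consistent). The opening spans about 135–215°, so its middle is ≈174.7°. The carousel needs ≈ −50°, and the shortest way is clockwise. I'll push the +y arm from its −x side, above the short jars only, stopping at −43° to look.

```bash
cat >> h.py <<'E'
c=np.array([507.,309.])
def pose(phi,off,z,r=62):
    """phi: pushed arm's world angle (deg); off: tool centre behind the arm (CCW side)"""
    a=np.radians(phi);u=np.array([np.cos(a),np.sin(a)]);t=np.array([-u[1],u[0]])
    x=np.array([t[0],t[1],0]);R=np.c_[x,np.cross([0,0,-1],x),[0,0,-1]]
    return np.r_[c+r*u+off*t,z],R
def show(k=""):
    s=sensors.read_state();print(k,round(s["t"],2),np.round(s["eef_pos"],1),np.round(s["force"],1),np.round(s["q"],2))
E
python3 - <<'E'
from h import *
ctrl.gripper_to(0,20);print(ctrl.tcp_to_tips,sensors.read_state()["grip_width"])
# choose sign giving a reachable wrist
for ph in(90,60,40):
    p,R=pose(ph,20,200);print(ph,np.round(ctrl.solve_ik(p,R),2), ctrl.solve_ik(p,R@np.diag([-1,-1,1])))
p,R=pose(90,45,300);ctrl.move_ptp(p,R);show("above")
E
```

```text
25.0 -0.10847962043028059
90 [ 0.51  0.33  1.5  -0.    1.31 -1.06] [ 5.09745752e-01  3.32786841e-01  1.50316605e+00 -4.44089210e-16
  1.30563976e+00  2.08054208e+00]
60 [ 0.49  0.39  1.43 -0.    1.33 -0.56] [ 4.86209793e-01  3.89354016e-01  1.42681956e+00 -4.44089210e-16
  1.32541908e+00  2.58060490e+00]
40 [ 0.46  0.41  1.39 -0.    1.34 -0.24] None
above 2.29 [461.2 371.6 299.8] [-0.1  0.8  0.5] [ 0.53  0.21  1.44  0.    1.49 -1.04]
```

Run:
```python
from h import *
p,R=pose(90,45,202);ctrl.move_l(p,vel=80);show("down")
p,R=pose(90,14,202);print(ctrl.move_l(p,vel=15,threshold=2.5));show("contact")
y=sensors.read_state()["eef_pos"];f0=y[0]
off=507-f0;print("off at contact",off)
for n in("scene","top"):
    f,d=grab(n);cv2.imwrite(f"pics/{n}1.png",f[:,:,::-1]);np.savez(f"pics/{n}1.npz",f=f,d=d)
a=cv2.resize(cv2.imread("pics/scene1.png")[100:220,150:270],None,fx=4,fy=4,interpolation=3)
cv2.imwrite("pics/c1.png",a)
```

```text
down 3.67 [462.5 371.3 202.8] [-0.3 -0.1 -0.6] [ 0.53  0.29  1.55 -0.    1.3  -1.04]
True
contact 5.47 [490.9 370.8 201.2] [ 0.5 -0.7  0.2] [ 0.51  0.34  1.49  0.    1.31 -1.06]
off at contact 16.076359555799627
```

View pics/c1.png

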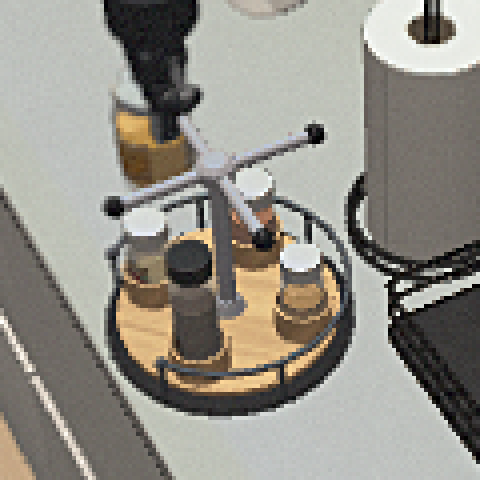

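The picture shows the fingertip at (165,120) against the +y arm, clear of all the jars. Contact came at a 16 mm offset, against 17 expected. Now the slow arc.

```bash
cat >> h.py <<'E'
def look(k):
    for n in("scene","top"):
        f,d=grab(n);cv2.imwrite(f"pics/{n}{k}.png",f[:,:,::-1]);np.savez(f"pics/{n}{k}.npz",f=f,d=d)
    a=cv2.resize(cv2.imread(f"pics/scene{k}.png")[110:210,150:250],None,fx=5,fy=5,interpolation=2)
    b=cv2.resize(cv2.imread(f"pics/top{k}.png")[145:245,130:230],None,fx=5,fy=5,interpolation=2)
    cv2.imwrite(f"pics/c{k}.png",a);cv2.imwrite(f"pics/d{k}.png",b)
E
python3 - <<'E'
from h import *
for ph in range(86,46,-4):
    p,R=pose(ph,16,201);ctrl.move_l(p,R,vel=15)
    f=sensors.read_state()["force"];print(ph,np.round(f,1))
show()
p,R=pose(50,36,201);ctrl.move_l(p,vel=40)
p[2]=300;ctrl.move_l(p,vel=100)
q=sensors.read_state()["q"].copy();q[0]+=0.75;ctrl.set_joints(q);show()
look(2)
E
```

```text
86 [-1.6 -0.4 -1.3]
82 [-2.1 -0.6 -1.5]
78 [-1.  -0.3 -1.6]
74 [-1.3  1.5 -0.9]
70 [-1.1  1.5 -1. ]
66 [-0.4  1.5  0.2]
62 [-0.9  1.6 -0.1]
58 [-0.4  2.4 -0.5]
54 [-1.5  2.1 -0. ]
50 [-0.5  2.   1.2]
 10.11 [534.8 366.6 201. ] [-0.5  2.   1.2] [ 0.47  0.4   1.4  -0.    1.33 -0.41]
 13.62 [122.3 631.  298.8] [ 0.3 -0.1  0.2] [ 1.25  0.32  1.31 -0.    1.51 -0.38]
```

View pics/c2.png

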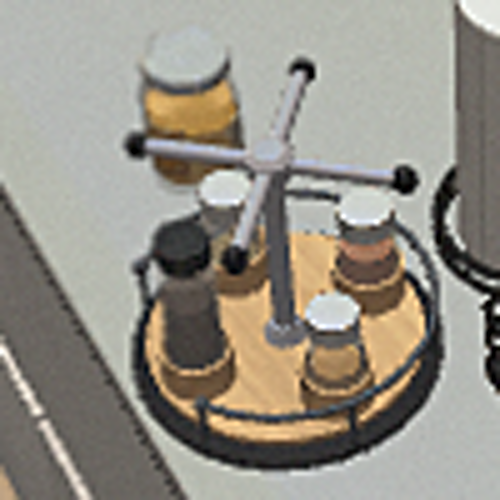

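View pics/d2.png

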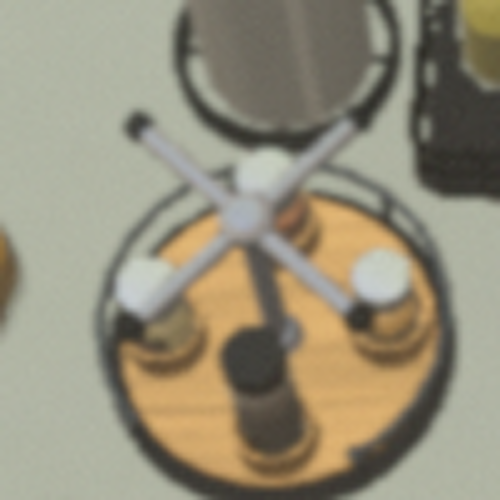

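The pictures show the tall jar at about 180°, turned into the opening. Scene crop: balls at (302,69), (136,145), (405,180), (235,258), and rail ends at (140,265) and (203,405). Top crop: one rail end at (355,458).

Run:
```python
from h import *
def px(xy,f,o): return (np.array(xy)+.5)/f-.5+np.array(o)
T=lambda xy,z: toplane("top",px(xy,5,(130,145)),z)[:,:2]
S=lambda xy,z: toplane("scene",px(xy,5,(150,110)),z)[:,:2]
def rep(nm,b):
    m=b.mean(0);d=b-m;a=np.degrees(np.arctan2(d[:,1],d[:,0]));print(nm,m.round(1),np.hypot(*d.T).round(1),a.round(1),"arm mod90",((a+45)%90-45+90).mean().round(2) if 0 else np.round(a%90,1));return m
cs=rep("S",S([(302,69),(136,145),(405,180),(235,258)],185))
ct=rep("T",T([(139,125),(360,119),(130,327),(359,317)],185))
def pol(nm,q,m):
    d=q-m;print(nm,q.round(1),np.hypot(*d.T).round(1),(np.degrees(np.arctan2(d[:,1],d[:,0]))%360).round(1))
pol("ends S",S([(140,263),(203,404)],53),cs)
pol("end T",T([(355,458)],53),ct)
pol("cap S",S([(181,247)],155),cs);pol("cap T",T([(252,360)],155),ct)
# axis at low level from wood disc, both views
for n in("scene","top"):
    f=np.load(f"pics/{n}2.npz")["f"];hsv=cv2.cvtColor(f,cv2.COLOR_RGB2HSV);m=((hsv[...,0]<24)&(hsv[...,1]>80)).astype(np.uint8)
    v,u=np.nonzero(m);q=toplane(n,np.c_[u,v],20)[:,:2];k=np.hypot(*(q-c).T)<108;q=q[k].astype(np.float32)
    print(n,"wood",len(q),cv2.minEnclosingCircle(q),cv2.fitEllipse(cv2.convexHull(q)))
# fine rail darkness profile at mid rail radius, per view with its own axis, z=53
for n,m in(("scene",cs),("top",ct)):
    f=np.load(f"pics/{n}2.npz")["f"];g=cv2.cvtColor(f,cv2.COLOR_RGB2GRAY).astype(np.float32);p=optics.camera_params(n)
    for rng in(range(122,152,2),range(200,230,2)):
        a=np.radians(np.array(rng,float));best=[]
        for r in(104,107,110):
            X=np.c_[m[0]+r*np.cos(a),m[1]+r*np.sin(a),np.full(len(a),53.)]@np.array(p["R"]).T+p["t"]
            x=X[:,:2]/X[:,2:];x=x*(1+p["k1"]*(x**2).sum(1,keepdims=True));uv=(np.c_[x,np.ones(len(x))]@np.array(p["mtx"]).T)[:,:2].astype(np.float32)
            best.append(cv2.remap(g,uv[None,:,0],uv[None,:,1],cv2.INTER_LINEAR)[0])
        print(n,[(b,int(w)) for b,w in zip(rng,np.min(best,0))])
```

```text
S [510.7 310.1] [91.5 90.7 90.9 89.4] [  50.5  141.   -40.4 -129.6] arm mod90 [50.5 51.  49.6 50.4]
T [505.5 308.2] [90.6 89.9 90.3 89.7] [  50.2  -40.3  140.3 -129.5] arm mod90 [50.2 49.7 50.3 50.5]
ends S [[437.4 389.7]
 [421.9 249. ]] [108.3 107.7] [132.6 214.6]
end T [[413.3 249.3]] [109.5] [212.6]
cap S [[437.2 294.8]] [75.] [191.8]
cap T [[431.8 300.9]] [74.1] [185.6]
scene wood 1250 ((509.9407653808594, 309.48211669921875), 104.11878967285156) ((509.8426818847656, 308.5738525390625), (196.3399200439453, 206.87020874023438), 151.145263671875)
top wood 2013 ((504.0080261230469, 307.6067199707031), 101.59298706054688) ((504.1220703125, 308.15753173828125), (198.4819793701172, 201.95790100097656), 76.72146606445312)
scene [(122, 54), (124, 56), (126, 60), (128, 70), (130, 88), (132, 71), (134, 60), (136, 32), (138, 45), (140, 105), (142, 127), (144, 161), (146, 182), (148, 185), (150, 183)]
scene [(200, 81), (202, 84), (204, 79), (206, 80), (208, 82), (210, 88), (212, 86), (214, 63), (216, 61), (218, 84), (220, 68), (222, 70), (224, 77), (226, 77), (228, 61)]
top [(122, 77), (124, 75), (126, 83), (128, 84), (130, 85), (132, 85), (134, 81), (136, 71), (138, 59), (140, 60), (142, 60), (144, 63), (146, 62), (148, 67), (150, 71)]
top [(200, 143), (202, 145), (204, 143), (206, 151), (208, 147), (210, 126), (212, 91), (214, 74), (216, 71), (218, 78), (220, 86), (222, 81), (224, 76), (226, 75), (228, 74)]
```

The arms are at 50.3°, so the jar is at 185.3°. The opening's middle is ≈175° (two views give 174.5–175.3). I need to push 10.3° more.

Run:
```python
from h import *
p,R=pose(50,36,300);ctrl.move_ptp(p,R)
p[2]=201;ctrl.move_l(p,vel=80)
p,R=pose(50,18,201);ctrl.move_l(p,R,vel=30)
for ph in(48,46,44,42,39.8):
    p,R=pose(ph,16,201);ctrl.move_l(p,R,vel=12);print(ph,np.round(sensors.read_state()["force"],1))
show()
p,_=pose(39.8,36,201);ctrl.move_l(p,vel=30)
p[2]=300;ctrl.move_l(p,vel=100)
q=sensors.read_state()["q"].copy();q[0]+=0.75;ctrl.set_joints(q);show()
look(3)
b=np.hstack([cv2.imread("pics/c3.png"),cv2.imread("pics/d3.png")]);cv2.imwrite("pics/e3.png",cv2.resize(b,(800,400)))
# ball detection: dark blobs with height 175-200
for n in("scene","top"):
    z=np.load(f"pics/{n}3.npz");g=cv2.cvtColor(z["f"],cv2.COLOR_RGB2GRAY);Q=cloud(n,z["d"])
    r=np.hypot(Q[...,0]-c[0],Q[...,1]-c[1]);m=(abs(Q[...,2]-188)<16)&(r<112)&(r>72)&(g<75)
    k,l,s,ce=cv2.connectedComponentsWithStats(m.astype(np.uint8),connectivity=8)
    i=np.array([j for j in range(1,k) if s[j,4]>=6]);P=toplane(n,ce[i],187)[:,:2];o=P.mean(0);d=P-o
    print(n,len(i),o.round(1),np.hypot(*d.T).round(1),(np.degrees(np.arctan2(d[:,1],d[:,0]))%90).round(1))
```

```text
48 [-0.7  1.4  0.4]
46 [-2.   1.9  0.7]
44 [-0.2  2.5 -1. ]
42 [0.4 3.2 0.2]
39.8 [-0.3  1.9 -0.9]
 19.43 [544.6 360.8 201. ] [-0.3  1.9 -0.9] [ 0.45  0.41  1.39 -0.    1.34 -0.24]
 23.12 [133.6 637.  298.8] [-0.2  0.2 -0.4] [ 1.23  0.34  1.29 -0.    1.52 -0.21]
scene 4 [509.5 308. ] [91.7 91.1 90.7 90.8] [40.4 40.1 39.6 40.6]
top 3 [481.5 288.1] [95.8 95.3 59.6] [59.4 23.1 40.8]
```

View pics/e3.png

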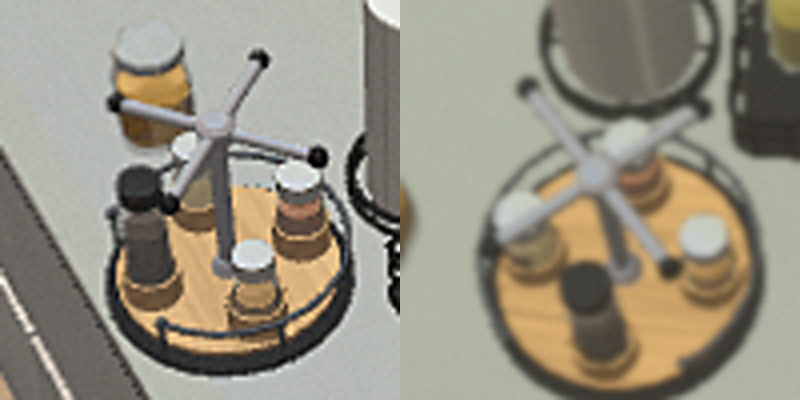

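The arms are at 40.2°, so the jar is at 175.2°. The picture shows it between the rail ends. Before handing in, I'll check the opening's ends by unwrapping the rail plane in both views.

Run:
```python
from h import *
rows=[]
for n,m,k in(("scene",(510,309.5),3),("scene",(510,309.5),0),("top",(505,308.2),3),("top",(505,308.2),0)):
    f=np.load(f"pics/{n}{k}.npz")["f"];p=optics.camera_params(n)
    A,Rr=np.meshgrid(np.radians(np.linspace(110,240,780)),np.linspace(125,85,140))
    X=np.stack([m[0]+Rr*np.cos(A),m[1]+Rr*np.sin(A),np.full(A.shape,53.)],-1).reshape(-1,3)@np.array(p["R"]).T+p["t"]
    x=X[:,:2]/X[:,2:];x=x*(1+p["k1"]*(x**2).sum(1,keepdims=True));uv=(np.c_[x,np.ones(len(x))]@np.array(p["mtx"]).T)[:,:2].astype(np.float32).reshape(140,780,2)
    im=cv2.remap(f[:,:,::-1],uv[...,0],uv[...,1],cv2.INTER_CUBIC)
    for a in range(110,240,5): cv2.line(im,((a-110)*6,0),((a-110)*6,10 if a%10 else 20),(0,0,255),1)
    cv2.line(im,(0,63),(8,63),(0,0,255),1);rows.append(im)
cv2.imwrite("pics/pol.png",np.vstack(rows))
```

```text
(no output)
```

View pics/pol.png

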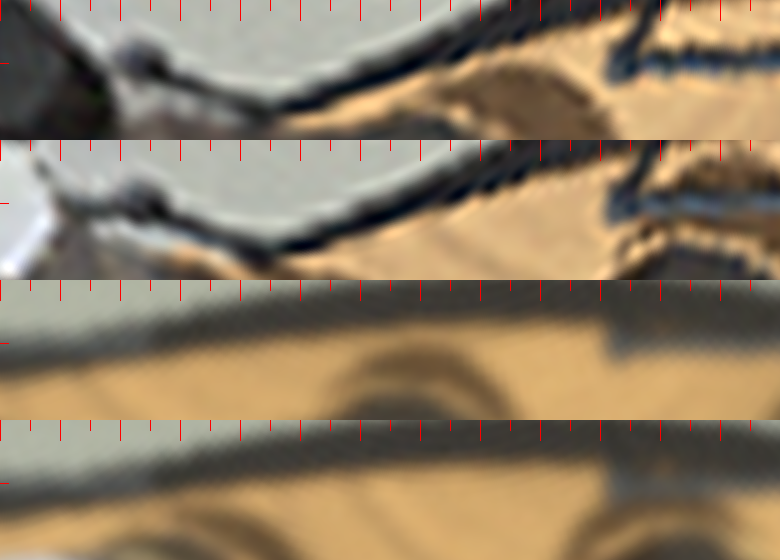

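The unwrap puts the end posts at 133.7° and 213.7°. That is an 80° span, as specified, so the middle is ≈173.8°. I'll nudge 1.3° more, check and hand in.

Run:
```python
from h import *
p,R=pose(39.8,36,300);ctrl.move_ptp(p,R)
p[2]=201;ctrl.move_l(p,vel=80)
p,R=pose(39.8,19,201);ctrl.move_l(p,R,vel=30)
p,R=pose(38.4,16,201);ctrl.move_l(p,R,vel=10);show()
p,_=pose(38.4,36,201);ctrl.move_l(p,vel=30)
p[2]=300;ctrl.move_l(p,vel=100)
q=sensors.read_state()["q"].copy();q[0]+=0.75;ctrl.set_joints(q);show()
look(4);n="scene"
z=np.load(f"pics/{n}4.npz");g=cv2.cvtColor(z["f"],cv2.COLOR_RGB2GRAY);Q=cloud(n,z["d"])
r=np.hypot(Q[...,0]-c[0],Q[...,1]-c[1]);m=(abs(Q[...,2]-188)<16)&(r<112)&(r>72)&(g<75)
k,l,s,ce=cv2.connectedComponentsWithStats(m.astype(np.uint8),connectivity=8)
i=np.array([j for j in range(1,k) if s[j,4]>=6]);P=toplane(n,ce[i],187)[:,:2];o=P.mean(0);d=P-o
a=np.degrees(np.arctan2(d[:,1],d[:,0]))%90;print(len(i),o.round(1),np.hypot(*d.T).round(1),a.round(1))
if len(i)==4 and abs(a.mean()-38.8)<1.5: ctrl.finish_job();print("handed in")
```

```text
27.68 [545.5 360.3 201. ] [-1.   1.4 -0.4] [ 0.45  0.42  1.39  0.    1.34 -0.22]
 31.38 [135.2 637.6 298.7] [-0.2  0.1 -0.4] [ 1.23  0.34  1.28 -0.    1.52 -0.19]
4 [509.9 307.8] [91.5 90.8 90.4 89.8] [39.1 40.6 39.4 39.3]
the job is handed in; nothing more can be done
handed in
```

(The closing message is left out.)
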